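Part the nested rivet cups and stand each in its own stand

ROBOT

A 7-joint arm with a two-finger parallel gripper is mounted at the origin on the work surface. World frame = base frame: x ahead of the robot, y to its left, z up, the work surface at z = 0. Lengths are in m, angles in rad, forces in N, time in s.
With the tool pointing down it reaches from about 0.4 to 0.85 m from the base axis. Payload 4.5 kg.
Tool frame: the origin (TCP) lies on the mounting face of the last link; the fingertips stand 166 mm ahead of it and the grasp point (between the pads) lies 147 mm ahead of it; z points along the fingers, y is the line along which they close (so a half turn about z gives the same grasp; the last joint's range is limited). The gripper opens to 88 mm and grips with 3 to 60 N. Pads are 18 mm wide; open, the fingers measure 123 mm over their backs; the gripper's body (75 mm by 187 mm) begins 45 mm behind the grasp point.
Start: joints at [1.153, 0.689, -0.195, 1.565, 0.157, 0.902, -0.215], TCP at [0.273, -0.562, 0.405] pointing down, gripper open.
Joint ranges: [-3.01, 3.01], [-0.46, 2.08], [-1.47, 1.51], [0.13, 2.56], [-1, 4.14], [0.04, 2.09], [-2.66, 2.66]. Speed limits (rad/s): [2.57, 2.57, 3.14, 3.14, 3.14, 3.14, 3.14].

INTERFACE

Orientations are given as a unit quaternion [x, y, z, w].
In Python, from plant import r, snapshot gives the robot as it stands. The module is installed in compiled form; this text tells all that it offers.
- The arm moves only by the tool move_arm, never from a script. Its argument "rows" is a list of rows, each a list of 5 numbers: the shift along the tool's x, y, z in m, then the turn about the tool's z in rad, then the finger opening in m, from 0 to 0.0881. In form: [[dx, dy, dz, spin, claw], ...]. A call has 1 to 10 rows; each row shifts and turns the commanded pose from where the row before left it, along the tool's axes as they then stand; what a row does not reach is not made up. A row lasts 1/12 s, in which the tool goes at most 41.7 mm and 7.16 degrees, less where a joint would pass 70% of its speed; a pose out of reach is approached as far as the arm can. A call with a gripper value outside its range is refused whole. The fingers move at their own pace and stop on an object; "newtons" is the grip in N (left out, the last holds). Time passes only in rows, so rows that do not move let the fingers close. It gives the time, the measured TCP pose, the force, the opening and the grip force at its end, in the units of the state.
- r.get_state(): the state, without advancing time (a new reading comes with each control period).
- snapshot(name): name is "side" or "top"; returns a dict with "color" (400x640x3 uint8, red, green, blue), "depth" (400x640 float32, m along the optical axis (not along the pixel's ray), 0 where there is no reading), "mtx" (3x3 intrinsics, pixels), "eye" and "orientation" of the camera in the world. Camera axes: x right, y up, looking along -z (the intrinsics and any distortion apply to the point x, -y, -z); pixel columns grow to the right and rows downward; lengths in m; the calibration is good to about 2 mm. A picture is of the moment at which its call begins.
- r.finish_job(): hands the job in; it is judged then, once.
The state is a dict: "clock": time; "q": joint angles; "qd": joint speeds; "joint_torque": joint torques, N m; "tool_pos": TCP position; "eef_rot": TCP orientation; "contact_force": force on the tool from outside, world axes, zero at the start; "moment": the same for the moment, N m; "opening": opening from 0.0 (shut) to 1.0 (fully open); "finger_force": force on a finger pad.
Only numpy, scipy, OpenCV 4.12 (cv2) and the standard library are available. Lean on these libraries where they do the work, as an engineer would, in place of code of your own. Each camera call takes 0.05 s, during which the arm holds its last target. There are 200 camera calls.

TASK

On the leatherworker's table two aluminium rivet cups are nested snugly one inside the other. Draw the tall narrow cup straight up out of the short wide one, and stand both cups upright in the square wooden stands: the narrow cup in the stand with the smaller round well, the wide cup in the stand with the larger well, each sitting flat on the floor of its well. Set them down gently, do not let them drop.

Things in the scene. Friction and masses are not known exactly. Their poses are not given: they have to be found in the camera images.
- narrow_cup_center (a point): Tall narrow cup of bare aluminium, a straight round cylinder open at the top: 45 mm outside diameter, 100 mm high, wall 3 mm, about 110 g. It starts upright inside the wide cup with about 2 mm of play all round, standing on that cup's inner floor, so its foot is 5 mm above the table and its upper 49 mm stand out above the wide cup's rim. The point is on its axis half-way up (50 mm above its foot, 50 mm below its rim); its z axis points to its open end.
- wide_cup_center (a point): Short wide cup of bare aluminium, a straight round cylinder open at the top: 62 mm outside diameter, 49 mm bore, 56 mm high, floor 5 mm thick, about 220 g. It starts upright on the table with the narrow cup in it; neither is fixed. The point is on its axis half-way up (28 mm above its foot and 28 mm below its rim); its z axis points to its open end.
- small_stand_well (a point): Square wooden stand fixed to the table, 104 x 104 mm and 12 mm high, with one round well of 60 mm diameter in the middle, 7 mm deep, its floor lined dark brown; it takes the narrow cup (the wide one does not fit). The point is the centre of the well's floor, 5 mm above the table; z is up, x and y run along the stand's sides.
- large_stand_well (a point): Square wooden stand fixed to the table, 104 x 104 mm and 12 mm high like the other, but its round well has 80 mm diameter, also 7 mm deep and lined dark brown; it is for the wide cup. The point is the centre of the well's floor, 5 mm above the table; z is up, x and y run along the stand's sides.
There are look-alikes about, which are no part of the job. Leave any blue or red look-alike of the part that bears wide_cup_center alone.

How it is judged:
By the outcome, as a careful person would: the job done as asked, in the order asked, and still so for the second after the job is handed in, with the robot touching nothing.
It also fails if it takes over 56 s, if anything falls off the work surface, if the arm or the gripper's body presses on something with over 40 N, if the wrist force passes 120 N, or if a joint passes its speed limit or range.

## Working session

There is one attempt and no reset: what is moved stays moved. The work goes in short steps, Python scripts to look and compute and a tool call to move; the robot and the scene stay as the last step left them, time stands still between calls to the robot, and variables do not carry over. Pictures are saved under pics/ and viewed, at most 10 in all, crops included, and the job is handed in when it is done.

Besides the shell and the picture viewer there is one more tool, called after ">>>" as name(argument=value, ...), one argument or row to a line, values as JSON. move_arm: Moves the arm, as the interface text tells. Its arguments: {"type":"object","properties":{"rows":{"type":"array"},"newtons":{"type":"number"}},"required":["rows"]}

```bash
mkdir -p pics
cat > h.py <<'E'
import numpy as np, cv2
from scipy.spatial.transform import Rotation as R
from plant import r, snapshot
def shot(n,f):
    s=snapshot(n); np.save(f'pics/{f}.npy',s,allow_pickle=True)
    cv2.imwrite(f'pics/{f}.png',s['color'][:,:,::-1]); return s
def load(f): return np.load(f'pics/{f}.npy',allow_pickle=True).item()
def ray(s,u,v):
    K=s['mtx']; d=np.array([(u-K[0,2])/K[0,0],-(v-K[1,2])/K[1,1],-1.])
    return rot(s)@d
def rot(s):
    o=np.array(s['orientation']); return R.from_quat(o).as_matrix() if o.size==4 else o
def atz(s,u,v,z):
    d=ray(s,u,v); e=np.array(s['eye']); return e+d*(z-e[2])/d[2]
def dep(s,u,v): return np.array(s['eye'])+ray(s,u,v)*s['depth'][int(v),int(u)]
E
python3 - <<'E'
from h import *
np.set_printoptions(precision=4,suppress=True)
for n in('side','top'):
    s=shot(n,n+'0'); print(n,s.keys(),s['mtx'],s['eye'],s['orientation'])
print(r.get_state())
E
```

```text
side dict_keys(['color', 'depth', 'mtx', 'eye', 'orientation']) [[416.2245   0.     323.527 ]
 [  0.     416.2245 196.2537]
 [  0.       0.       1.    ]] [ 0.4361 -0.7062  0.6056] [ 0.4284 -0.0305 -0.0531  0.9015]
top dict_keys(['color', 'depth', 'mtx', 'eye', 'orientation']) [[364.8546   0.     315.0507]
 [  0.     364.8546 212.8029]
 [  0.       0.       1.    ]] [ 0.4168 -0.0235  0.8228] [ 0.0535 -0.064  -0.699   0.7102]
{'clock': 0.1, 'q': array([ 1.1528,  0.6899, -0.1945,  1.5662,  0.1573,  0.9025, -0.2151]), 'qd': array([-0.0004, -0.0021, -0.0015, -0.0022,  0.0009,  0.0025, -0.001 ]), 'joint_torque': array([ -0.0031, -52.8501,  -1.2712, -15.3837,  -0.0525,   0.0021,
         0.    ]), 'tool_pos': array([ 0.2727, -0.5621,  0.404 ]), 'eef_rot': array([ 0.9746,  0.224 , -0.0002, -0.0008]), 'contact_force': array([ 0.4863,  0.0379, -0.797 ]), 'moment': array([ 0.0023, -0.0492, -0.0061]), 'finger_force': 0.0, 'opening': 0.9997109208511916}
```

View pics/side0.png

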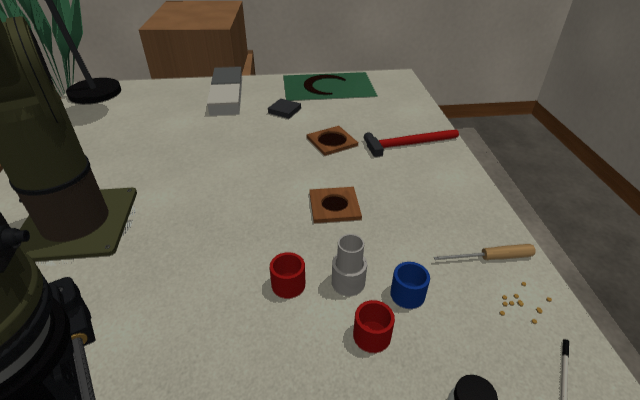

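View pics/top0.png

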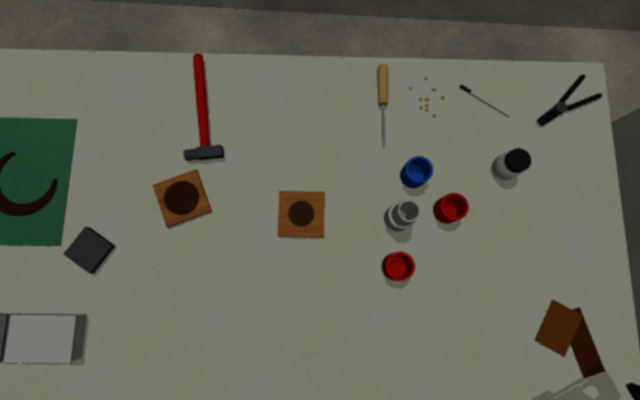

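The side view shows the bare nested pair at (349,265), the small stand at (335,204) and the large stand at (332,140). In the top view they are at (403,213), (302,214) and (182,198).
Possible confusions in the side view: red cups (288,275) and (374,326), blue cup (409,285), dark jar (475,390). I choose the bare aluminium pair at (349,265) and check it in a close crop.

Run:
```python
from h import *
a=load('side0')['color'][:,:,::-1]; b=load('top0')['color'][:,:,::-1]
f=lambda i,u,v:cv2.convertScaleAbs(cv2.resize(i[v:v+75,u:u+100],(400,300),interpolation=cv2.INTER_CUBIC),alpha=1.4)
cv2.imwrite('pics/c1.png',np.vstack([np.hstack([f(a,300,225),f(b,355,175)]),np.hstack([f(b,252,177),f(b,132,160)])]))
```

```text
(no output)
```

View pics/c1.png

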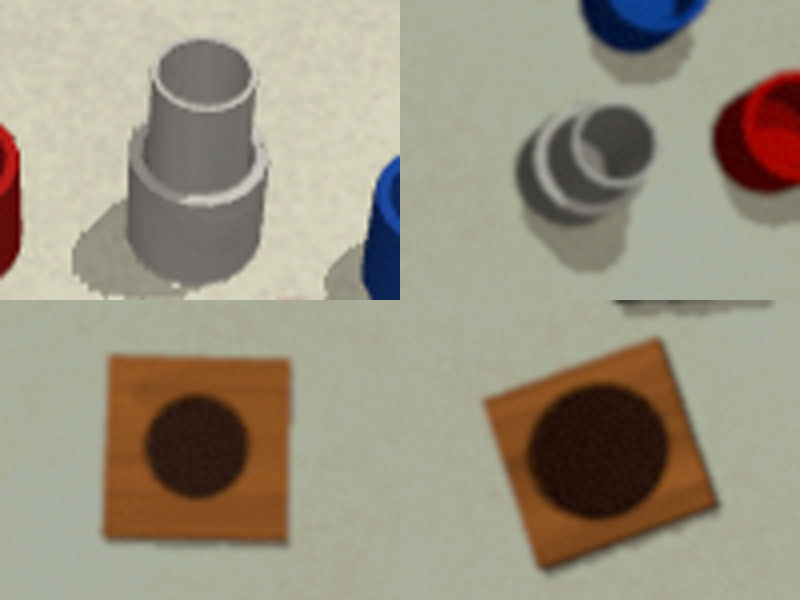

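The crop confirms the bare pair, with no red or blue. The narrow rim's centre is at side (350.6,243.1) and top (408.1,210.9). In the top view the small stand's face centre is at (301.1,213.9) and the large well at (181.1,197.5).

Run:
```python
from h import *
np.set_printoptions(precision=4,suppress=True)
a=load('side0');b=load('top0')
def tri(p,q):
    d1,d2=ray(a,*p),ray(b,*q);e1,e2=np.array(a['eye']),np.array(b['eye'])
    t=np.linalg.lstsq(np.c_[d1,-d2],e2-e1,rcond=None)[0]
    P,Q=e1+t[0]*d1,e2+t[1]*d2; return (P+Q)/2,np.linalg.norm(P-Q)
print('narrow rim',tri((350.6,243.1),(408.1,210.9)))
print('small',tri((335,203.8),(301.1,213.9)),atz(b,301.1,213.9,.012))
print('large',tri((332,139),(181.1,197.5)),atz(b,181.1,197.5,.012))
print('nar@.105',atz(a,350.6,243.1,.105),atz(b,408.1,210.9,.105))
print('wide@.056',atz(a,349.4,264.6,.056))
# neighbours
for n,p in dict(red1=(288,262),red2=(374,312),blue=(410,272)).items(): print(n,atz(a,*p,.056))
for n,u,v in(('s',301,214),('l',181,197),('n',408,211)): print(n,dep(b,u,v))
# stand rim dirs
for c in [(252+109/4,177+54/4),(252+291/4,177+58/4)]: print(atz(b,*c,.012))
print(R.from_quat(r.get_state()['eef_rot']).as_matrix())
```

```text
narrow rim (array([ 0.5458, -0.221 ,  0.1013]), np.float64(0.001494790933504529))
small (array([ 0.5526, -0.0031,  0.0045]), np.float64(0.0029728278133884403)) [ 0.5499 -0.0033  0.012 ]
large (array([0.5847, 0.2705, 0.0053]), np.float64(0.001228717473528478)) [0.5827 0.2681 0.012 ]
nar@.105 [ 0.5458 -0.2245  0.105 ] [ 0.5444 -0.2199  0.105 ]
wide@.056 [ 0.5455 -0.2286  0.056 ]
red1 [ 0.4396 -0.2104  0.056 ]
red2 [ 0.5671 -0.3293  0.056 ]
blue [ 0.6459 -0.2569  0.056 ]
s [ 0.5506 -0.0029  0.0065]
l [0.5855 0.2712 0.0041]
n [ 0.5567 -0.2389  0.0347]
[0.6029 0.0475 0.012 ]
[ 0.6025 -0.056   0.012 ]
[[ 0.8996  0.4366 -0.0008]
 [ 0.4366 -0.8996  0.0014]
 [-0.0001 -0.0016 -1.    ]]
```

>>> move_arm(
  rows=[
    [0.033,-0.0156,0,0,0.088],
    [0.033,-0.0156,0,0,0.088],
    [0.033,-0.0156,0,0,0.088],
    [0.033,-0.0156,0,0,0.088],
    [0.033,-0.0156,0,0,0.088],
    [0.033,-0.0156,0,0,0.088],
    [0.033,-0.0156,0,0,0.088],
    [0.033,-0.0156,0,0,0.088],
    [0.033,-0.0156,0,0,0.088],
    [0.033,-0.0156,0,0,0.088],
  ],
)

```text
clock: 0.93
tool_pos: [0.5024, -0.2763, 0.4044]
eef_rot: [0.975, 0.224, -0.0, -0.0]
contact_force: [0.8, -1.1, 0.5]
opening: 1.001
finger_force: 0.0
```

>>> move_arm(
  rows=[
    [0.033,-0.0156,0,0,0.088],
    [0.03,-0.0156,0,0,0.088],
    [0,0,0.02,-0.1,0.088],
    [0,0,0.02,-0.1,0.088],
    [0,0,0.02,-0.08,0.088],
    [0,0,0,0,0.088],
    [0,0,0,0,0.088],
  ],
)

```text
clock: 1.52
tool_pos: [0.5443, -0.2223, 0.3439]
eef_rot: [0.934, 0.357, -0.001, -0.001]
contact_force: [0.2, -0.6, 0.2]
opening: 1.001
finger_force: 0.0
```

```bash
cat >> h.py <<'E'
def go(x,y,z):
    s=r.get_state(); M=R.from_quat(s['eef_rot']).as_matrix()
    print('t',round(s['clock'],2),'pos',s['tool_pos'].round(4),'tool shift',(M.T@(np.array([x,y,z])-s['tool_pos'])).round(4),'yaw',np.degrees(np.arctan2(M[1,1],M[0,1])).round(1),'tilt',M[:,2].round(4),'F',s['contact_force'].round(1),'open',round(s['opening']*.0881,4),'ff',s['finger_force'])
E
python3 -c "
from h import *
go(.545,-.222,.232)"
```

```text
t 1.52 pos [ 0.5443 -0.2223  0.3439] tool shift [0.0009 0.0005 0.1119] yaw -48.2 tilt [-0.0026  0.001  -1.    ] F [ 0.2 -0.6  0.2] open 0.0882 ff 0.0
```

>>> move_arm(
  rows=[
    [0,0,0.02,0,0.088],
    [0,0,0.02,0,0.088],
    [0,0,0.02,0,0.088],
    [0,0,0,0,0.088],
    [0,0,0,0,0.088],
  ],
)

```text
clock: 1.93
tool_pos: [0.5449, -0.2225, 0.2854]
eef_rot: [0.934, 0.357, -0.0, 0.0]
contact_force: [0.7, -1.1, 0.3]
opening: 1.0
finger_force: 0.0
```

Run:
```python
from h import *
a=shot('side','s1')['color'][:,:,::-1]
cv2.imwrite('pics/c2.png',cv2.resize(a[130:310,240:480],(800,600),interpolation=cv2.INTER_CUBIC))
go(.545,-.222,.232)
```

```text
t 1.98 pos [ 0.5453 -0.2226  0.2861] tool shift [ 0.0001 -0.0007  0.0541] yaw -48.2 tilt [ 1.9e-03 -8.0e-04 -1.0e+00] F [-0.5 -0.2 -0.3] open 0.0876 ff 0.0
```

View pics/c2.png

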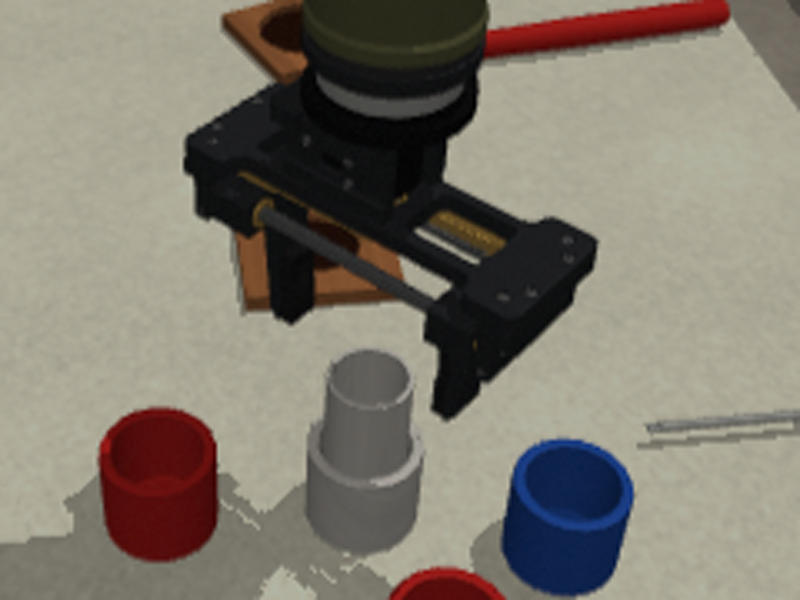

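The open fingers straddle the bare pair: the tips at (290,315) and (445,412) in the crop are centred over the narrow rim at (369,379), and the red and blue cups are clear.

>>> move_arm(
  rows=[
    [0,0,0.02,0,0.088],
    [0,0,0.02,0,0.088],
    [0,0,0.014,0,0.088],
    [0,0,0,0,0.07],
    [0,0,0,0,0.06],
    [0,0,0,0,0.052],
    [0,0,0,0,0.048],
    [0,0,0,0,0.042],
    [0,0,0,0,0.038],
    [0,0,0,0,0.038],
  ],
  newtons=15,
)

```text
clock: 2.82
tool_pos: [0.5449, -0.2224, 0.2313]
eef_rot: [0.934, 0.358, 0.0, 0.0]
contact_force: [0.7, 0.1, 3.8]
opening: 0.507
finger_force: 15.0
```

>>> move_arm(
  rows=[
    [0,0,0,0,0.038],
    [0,0,0,0,0.038],
    [0,0,0,0,0.038],
  ],
)

```text
clock: 3.07
tool_pos: [0.545, -0.2224, 0.2313]
eef_rot: [0.934, 0.358, 0.0, 0.0]
contact_force: [-0.5, 0.7, 5.7]
opening: 0.508
finger_force: 15.0
```

>>> move_arm(
  rows=[
    [0,0,-0.005,0,0.038],
    [0,0,-0.006,0,0.038],
    [0,0,-0.008,0,0.038],
    [0,0,-0.008,0,0.038],
    [0,0,0,0,0.038],
  ],
)

```text
clock: 3.48
tool_pos: [0.5453, -0.2225, 0.2596]
eef_rot: [0.934, 0.358, 0.001, 0.001]
contact_force: [-0.9, -0.4, -0.5]
opening: 0.511
finger_force: 15.0
```

Run:
```python
from h import *
a=shot('side','s2')['color'][:,:,::-1]
cv2.imwrite('pics/c3.png',cv2.resize(a[130:310,240:480],(800,600),interpolation=cv2.INTER_CUBIC))
go(.545,-.222,.335)
```

```text
t 3.53 pos [ 0.5451 -0.2224  0.2589] tool shift [ 0.0003 -0.0003 -0.0761] yaw -48.1 tilt [ 2.1e-03 -7.0e-04 -1.0e+00] F [ 0.1 -0.7 -0.9] open 0.0449 ff 14.998492250761046
```

View pics/c3.png

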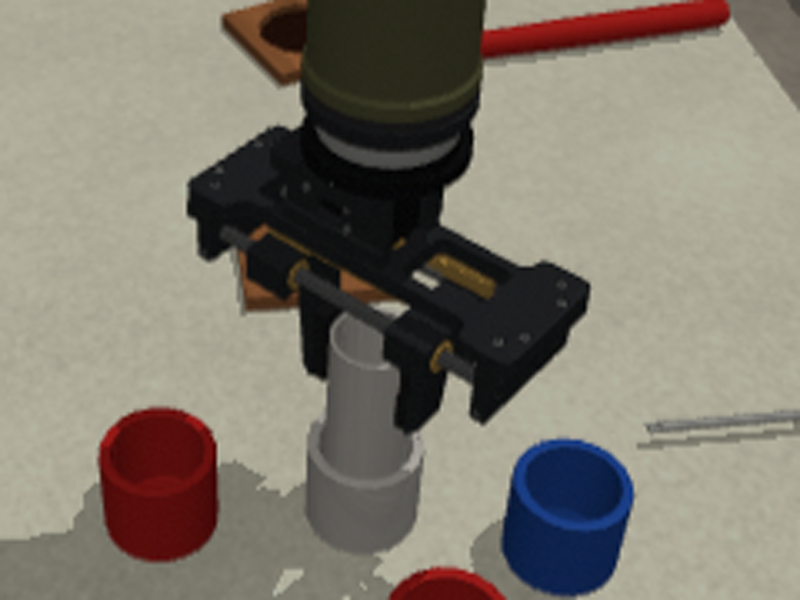

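The narrow cup slides up at 45 mm opening; the wide cup, with its rim near (365,450) in the crop, has not moved.

>>> move_arm(
  rows=[
    [0,0,-0.01,0,0.038],
    [0,0,-0.014,0,0.038],
    [0,0,-0.014,0,0.038],
    [0,0,-0.014,0,0.038],
    [0,0,-0.014,0,0.038],
    [0,0,-0.014,0,0.038],
    [0,0,0,0,0.038],
  ],
)

```text
clock: 4.12
tool_pos: [0.5455, -0.2225, 0.3405]
eef_rot: [0.934, 0.358, 0.002, 0.001]
contact_force: [0.0, -0.3, -1.1]
opening: 0.51
finger_force: 15.0
```

>>> move_arm(
  rows=[
    [0.01,-0.0105,0,0,0.038],
    [0.0185,-0.0195,0,0,0.038],
    [0.0185,-0.0195,0,0,0.038],
    [0.0185,-0.0195,0,0,0.038],
    [0.0185,-0.0195,0,0,0.038],
    [0.0185,-0.0195,0,0,0.038],
    [0.0185,-0.0195,0,0,0.038],
    [0.0185,-0.0195,0,0,0.038],
    [0.0115,-0.012,0,0,0.038],
    [0,0,0,0,0.038],
  ],
)

```text
clock: 4.95
tool_pos: [0.5507, 0.0022, 0.3373]
eef_rot: [0.932, 0.361, 0.0, -0.002]
contact_force: [0.2, -0.8, -0.9]
opening: 0.506
finger_force: 15.0
```

Run:
```python
from h import *
a=shot('side','s3')['color'][:,:,::-1]
b=shot('top','t3')['color'][:,:,::-1]
f=lambda i,u,v:cv2.convertScaleAbs(cv2.resize(i[v:v+150,u:u+100],(400,600),interpolation=cv2.INTER_CUBIC),alpha=1.3)
cv2.imwrite('pics/c4.png',np.hstack([f(a,290,80),f(b,360,140)]))
go(.551,-.003,.232)
```

```text
t 5.05 pos [ 0.5506 -0.0028  0.3373] tool shift [0.0003 0.0004 0.1053] yaw -48.0 tilt [-1.e-03 -5.e-04 -1.e+00] F [ 0.6 -1.  -0.6] open 0.0451 ff 15.00025715542506
```

View pics/c4.png

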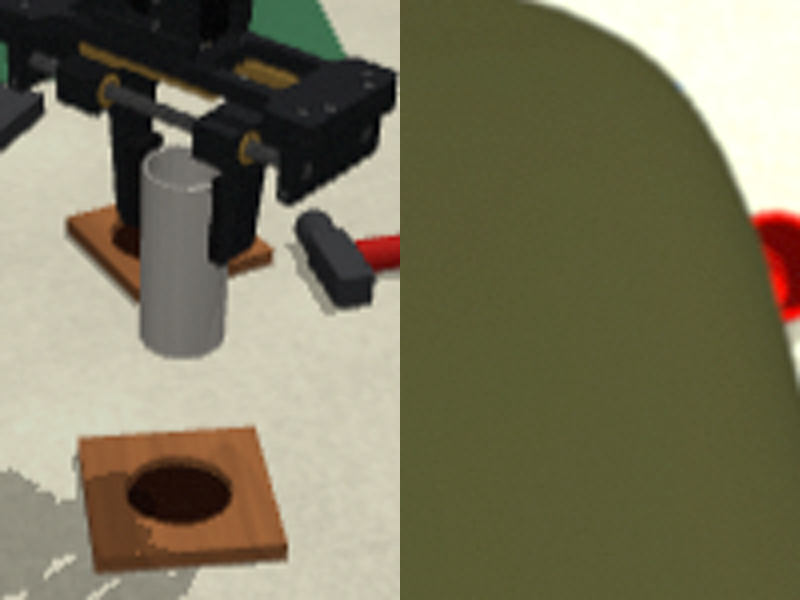

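The narrow cup hangs straight below the fingers, its foot near (182,334) in the crop, above the small well at (180,491).

>>> move_arm(
  rows=[
    [0,0,0.01,0,0.038],
    [0,0,0.018,0,0.038],
    [0,0,0.018,0,0.038],
    [0,0,0.018,0,0.038],
    [0,0,0.016,0,0.038],
    [0,0,0.01,0,0.038],
    [0,0,0,0,0.038],
    [0,0,0,0,0.038],
  ],
)

```text
clock: 5.72
tool_pos: [0.5506, -0.0041, 0.2472]
eef_rot: [0.934, 0.357, -0.001, 0.0]
contact_force: [-0.3, -0.8, -1.0]
opening: 0.508
finger_force: 15.0
```

Run:
```python
from h import *
s=load('s3'); print('foot then',atz(s,335.2,163.1,.111),'well then',atz(s,180/4+290-.4,491/4+80-.4,.0085))
s=shot('side','s4'); cv2.imwrite('pics/c5.png',cv2.resize(s['color'][130:250,280:400,::-1],(600,600),interpolation=cv2.INTER_CUBIC))
go(.551,-.003,.232)
```

```text
foot then [0.55251423 0.00288275 0.111     ] well then [ 0.55319623 -0.0025384   0.0085    ]
t 5.77 pos [ 0.551  -0.0038  0.2479] tool shift [ 0.0006 -0.0006  0.0159] yaw -48.1 tilt [ 4.e-04 -4.e-04 -1.e+00] F [-0.7 -0.3 -0.4] open 0.0454 ff 15.000556627462629
```

View pics/c5.png

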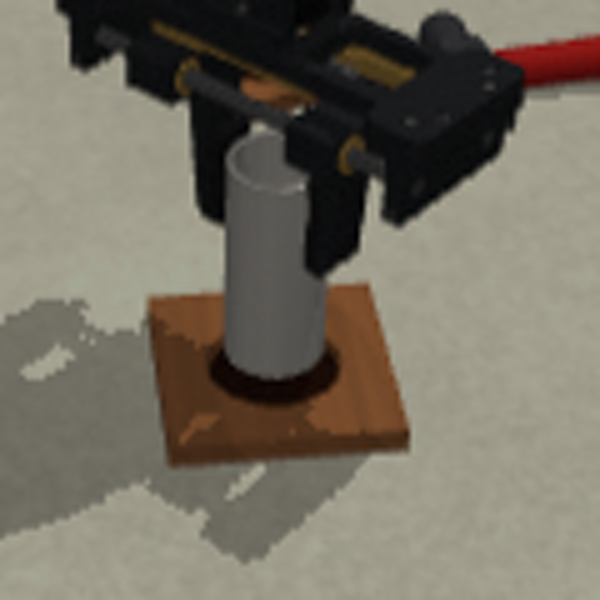

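The foot is just above the well: its centre at (275,350) projects to about (275,367), and the well's centre is at (275,366). It is centred, so I lower it.

>>> move_arm(
  rows=[
    [0,0,0.004,0,0.038],
    [0,0,0.004,0,0.038],
    [0,0,0.003,0,0.038],
    [0,0,0.002,0,0.038],
    [0,0,0.001,0,0.038],
    [0,0,0,0,0.038],
    [0,0,0,0,0.038],
  ],
)

```text
clock: 6.35
tool_pos: [0.5508, -0.0031, 0.2337]
eef_rot: [0.934, 0.358, -0.0, 0.0]
contact_force: [0.6, 0.6, -1.6]
opening: 0.51
finger_force: 15.0
```

>>> move_arm(
  rows=[
    [0,0,0.001,0,0.038],
    [0,0,0,0,0.038],
    [0,0,0,0,0.038],
  ],
)

```text
clock: 6.6
tool_pos: [0.5508, -0.0031, 0.2328]
eef_rot: [0.934, 0.358, 0.0, 0.0]
contact_force: [0.4, -0.5, -0.9]
opening: 0.51
finger_force: 15.0
```

>>> move_arm(
  rows=[
    [0,0,0.001,0,0.038],
    [0,0,0,0,0.038],
    [0,0,0,0,0.038],
  ],
)

```text
clock: 6.85
tool_pos: [0.5508, -0.0031, 0.2317]
eef_rot: [0.934, 0.358, -0.0, 0.0]
contact_force: [0.9, -0.1, -1.1]
opening: 0.505
finger_force: 15.0
```

>>> move_arm(
  rows=[
    [0,0,0.0005,0,0.038],
    [0,0,0,0,0.038],
    [0,0,0,0,0.038],
  ],
)

```text
clock: 7.1
tool_pos: [0.5508, -0.0031, 0.2314]
eef_rot: [0.934, 0.358, 0.0, 0.0]
contact_force: [-0.4, 0.4, -0.2]
opening: 0.51
finger_force: 15.0
```

>>> move_arm(
  rows=[
    [0,0,0.0005,0,0.038],
    [0,0,0,0,0.038],
    [0,0,0,0,0.038],
  ],
)

```text
clock: 7.35
tool_pos: [0.5508, -0.0031, 0.2313]
eef_rot: [0.934, 0.358, 0.0, 0.0]
contact_force: [-1.4, -0.6, 6.5]
opening: 0.51
finger_force: 15.0
```

>>> move_arm(
  rows=[
    [0,0,0.0005,0,0.038],
    [0,0,0,0,0.038],
    [0,0,0,0,0.038],
  ],
)

```text
clock: 7.6
tool_pos: [0.5508, -0.0031, 0.2313]
eef_rot: [0.934, 0.358, 0.0, 0.0]
contact_force: [-2.2, 0.4, 9.7]
opening: 0.507
finger_force: 15.0
```

Contact. I ease off the load, open slowly and rise.

>>> move_arm(
  rows=[
    [0,0,-0.0007,0,0.038],
    [0,0,0,0,0.044],
    [0,0,0,0,0.048],
    [0,0,0,0,0.054],
    [0,0,0,0,0.062],
    [0,0,0,0,0.072],
    [0,0,0,0,0.088],
    [0,0,0,0,0.088],
    [0,0,0,0,0.088],
    [0,0,0,0,0.088],
  ],
)

```text
clock: 8.43
tool_pos: [0.5508, -0.0031, 0.2309]
eef_rot: [0.934, 0.358, -0.0, 0.0]
contact_force: [-1.2, -0.1, 0.1]
opening: 0.998
finger_force: 0.0
```

>>> move_arm(
  rows=[
    [0,0,-0.01,0,0.088],
    [0,0,-0.02,0,0.088],
    [0,0,-0.03,0,0.088],
    [0,0,-0.03,0,0.088],
    [0,0,-0.03,0,0.088],
    [0,0,0,0,0.088],
  ],
)

```text
clock: 8.93
tool_pos: [0.5525, -0.003, 0.3569]
eef_rot: [0.934, 0.358, 0.005, 0.002]
contact_force: [0.1, 0.5, 0.1]
opening: 0.998
finger_force: 0.0
```

>>> move_arm(
  rows=[
    [-0.013,0.0135,0,0,0.088],
    [-0.02,0.021,0,0,0.088],
    [-0.02,0.021,0,0,0.088],
    [-0.02,0.021,0,0,0.088],
    [-0.02,0.021,0,0,0.088],
    [-0.02,0.021,0,0,0.088],
    [-0.02,0.021,0,0,0.088],
    [-0.014,0.0145,0,0,0.088],
    [0,0,0,0,0.088],
    [0,0,0,0,0.088],
  ],
)

```text
clock: 9.77
tool_pos: [0.5438, -0.2171, 0.3508]
eef_rot: [0.934, 0.356, -0.0, 0.0]
contact_force: [0.8, 0.6, 0.7]
opening: 0.995
finger_force: 0.0
```

Run:
```python
from h import *
s=shot('side','s5'); i=s['color'][:,:,::-1]
f=lambda u,v:cv2.convertScaleAbs(cv2.resize(i[v:v+100,u:u+100],(400,400),interpolation=cv2.INTER_CUBIC),alpha=1.2)
cv2.imwrite('pics/c6.png',np.hstack([f(290,135),f(300,215)]))
go(.545,-.2245,.182)
```

```text
t 9.82 pos [ 0.5442 -0.2153  0.3509] tool shift [-0.0056  0.0075  0.1689] yaw -48.1 tilt [-1.e-04  9.e-04 -1.e+00] F [0.1 0.4 1.1] open 0.0878 ff 0.0
```

View pics/c6.png

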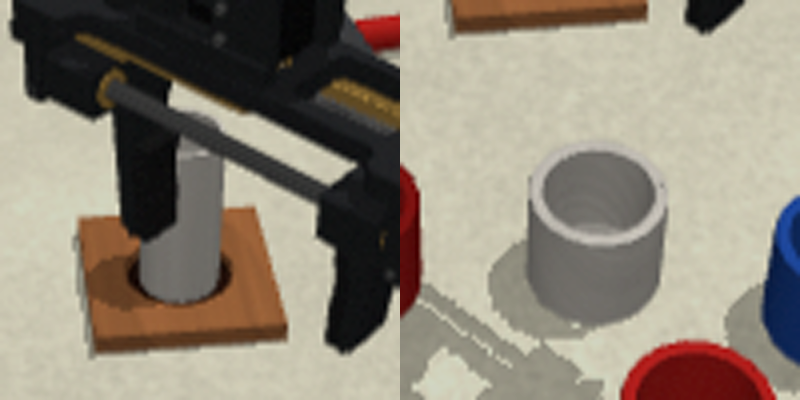

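The narrow cup stands in the small well at (180,280) in the left crop. The wide cup is empty and upright, its rim centre at (197,194) in the right crop, which is pixel (349,263.2).

Run:
```python
from h import *
s=load('s5'); print(atz(s,349,263.2,.056))
# check its rim height and place from depth
for u,v in((349,275),(333.5,262),(365,262)): print(dep(s,u,v).round(4))
```

```text
[ 0.5453228 -0.2252948  0.056    ]
[ 0.5411 -0.2503  0.0545]
[ 0.5192 -0.2172  0.0535]
[ 0.5742 -0.224   0.054 ]
```

>>> move_arm(
  rows=[
    [-0.005,0.0073,0,0,0.088],
    [0,0,0.015,0,0.088],
    [0,0,0.025,0,0.088],
    [0,0,0.025,0,0.088],
    [0,0,0.02,0,0.088],
    [0,0,0.01,0,0.088],
    [0,0,0,0,0.088],
    [0,0,0,0,0.088],
  ],
)

```text
clock: 10.48
tool_pos: [0.5459, -0.2241, 0.2561]
eef_rot: [0.934, 0.358, 0.0, -0.0]
contact_force: [-0.2, -0.5, 0.2]
opening: 0.997
finger_force: 0.0
```

Run:
```python
from h import *
s=shot('side','s6'); i=s['color'][:,:,::-1]
cv2.imwrite('pics/c7.png',cv2.resize(i[180:330,250:450],(800,600),interpolation=cv2.INTER_CUBIC))
go(.5455,-.224,.184)
```

```text
t 10.53 pos [ 0.5462 -0.2243  0.2568] tool shift [-0.0004 -0.0008  0.0728] yaw -48.0 tilt [ 1.6e-03 -3.0e-04 -1.0e+00] F [ 0.8  0.3 -0.3] open 0.0879 ff 0.0
```

View pics/c7.png

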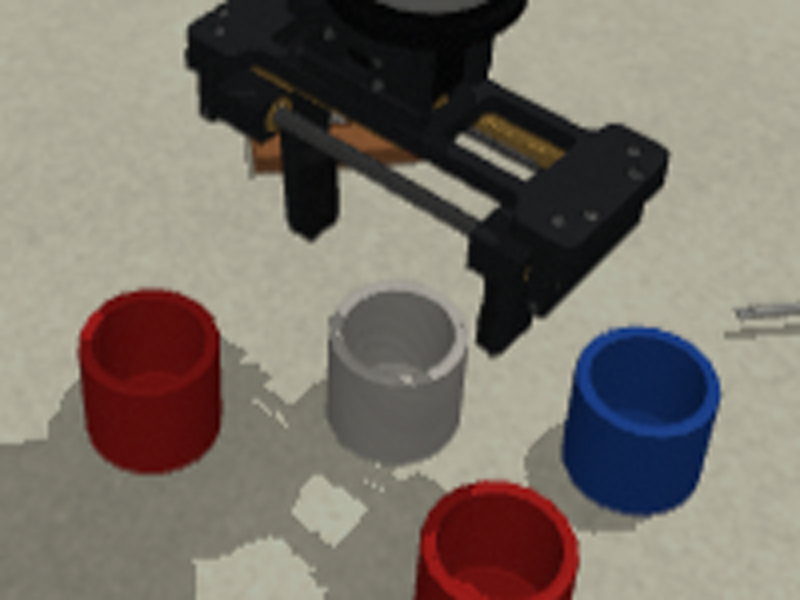

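Run:
```python
from h import *
s=load('s6')
def proj(P):
    d=rot(s).T@(np.array(P)-s['eye']);K=s['mtx']
    return K[0,0]*d[0]/-d[2]+K[0,2], K[1,1]*-d[1]/-d[2]+K[1,2]
c=lambda p:((p[0]-250)*4,(p[1]-180)*4)
y=np.array([.668,-.744,0]);x=np.array([.744,.668,0]);o=np.array([.5461,-.2242,.2565])
print('axis@.056',c(proj([.5461,-.2242,.056])))
for k in(-1,1):
  for r_ in(.044,.0615):
    for w in(-.009,.009): print(k,r_,w,np.round(c(proj(o+k*r_*y+w*x-[0,0,.166]))))
```

```text
axis@.056 (np.float64(397.32876613301005), np.float64(330.7691140138386))
-1 0.044 -0.009 [309. 238.]
-1 0.044 0.009 [335. 217.]
-1 0.0615 -0.009 [279. 219.]
-1 0.0615 0.009 [305. 198.]
1 0.044 -0.009 [472. 340.]
1 0.044 0.009 [498. 315.]
1 0.0615 -0.009 [508. 362.]
1 0.0615 0.009 [533. 337.]
```

The tool axis projects to (397,331) in the crop and the bare wide cup's rim centre is at (398,333), so they are aligned. The red and blue cups are clear of both fingers.

>>> move_arm(
  rows=[
    [0,0,0.015,0,0.088],
    [0,0,0.02,0,0.088],
    [0,0,0.02,0,0.088],
    [0,0,0.012,0,0.088],
    [0,0,0.005,0,0.088],
    [0,0,0,0,0.08],
    [0,0,0,0,0.074],
    [0,0,0,0,0.068],
    [0,0,0,0,0.064],
    [0,0,0,0,0.056],
  ],
  newtons=20,
)

```text
clock: 11.37
tool_pos: [0.5454, -0.224, 0.1849]
eef_rot: [0.934, 0.358, -0.0, -0.0]
contact_force: [-2.3, 3.2, 5.4]
opening: 0.706
finger_force: 20.0
```

>>> move_arm(
  rows=[
    [0,0,0,0,0.054],
    [0,0,0,0,0.054],
    [0,0,0,0,0.054],
    [0,0,0,0,0.054],
  ],
)

```text
clock: 11.7
tool_pos: [0.5453, -0.224, 0.1849]
eef_rot: [0.934, 0.358, -0.0, -0.0]
contact_force: [-1.9, 2.8, 6.2]
opening: 0.703
finger_force: 20.0
```

>>> move_arm(
  rows=[
    [0,0,-0.005,0,0.054],
    [0,0,-0.01,0,0.054],
    [0,0,-0.02,0,0.054],
    [0,0,-0.025,0,0.054],
    [0,0,-0.025,0,0.054],
    [0,0,-0.025,0,0.054],
    [0,0,-0.025,0,0.054],
    [0,0,-0.02,0,0.054],
    [0,0,0,0,0.054],
  ],
)

```text
clock: 12.45
tool_pos: [0.5468, -0.2254, 0.3438]
eef_rot: [0.934, 0.357, 0.003, 0.003]
contact_force: [0.6, 1.2, -1.7]
opening: 0.702
finger_force: 20.0
```

>>> move_arm(
  rows=[
    [0.012,-0.0114,0,0,0.054],
    [0.022,-0.021,0,0,0.054],
    [0.022,-0.021,0,0,0.054],
    [0.022,-0.021,0,0,0.054],
    [0.022,-0.021,0,0,0.054],
    [0.022,-0.021,0,0,0.054],
    [0.022,-0.021,0,0,0.054],
    [0.022,-0.021,0,0,0.054],
    [0.022,-0.021,0,0,0.054],
    [0.022,-0.021,0,0,0.054],
  ],
)

```text
clock: 13.28
tool_pos: [0.5674, 0.0659, 0.3382]
eef_rot: [0.934, 0.358, -0.001, 0.0]
contact_force: [-0.2, 0.5, -2.9]
opening: 0.702
finger_force: 20.0
```

>>> move_arm(
  rows=[
    [0.022,-0.021,0,0,0.054],
    [0.022,-0.021,0,0,0.054],
    [0.022,-0.021,0,0,0.054],
    [0.022,-0.021,0,0,0.054],
    [0.022,-0.021,0,0,0.054],
    [0.022,-0.021,0,0,0.054],
    [0.015,-0.014,0,0,0.054],
    [0,0,0,0,0.054],
    [0,0,0,0,0.054],
  ],
)

```text
clock: 14.03
tool_pos: [0.5829, 0.2687, 0.3378]
eef_rot: [0.933, 0.359, -0.001, -0.0]
contact_force: [0.6, -0.6, -3.7]
opening: 0.704
finger_force: 20.0
```

```bash
python3 -c "
from h import *
go(.584,.270,.1899)"
```

```text
t 14.03 pos [0.5829 0.2687 0.3378] tool shift [ 1.900e-03 -1.000e-04  1.479e-01] yaw -47.9 tilt [-1.3e-03 -2.0e-04 -1.0e+00] F [ 0.6 -0.6 -3.7] open 0.062 ff 19.999134694808163
```

>>> move_arm(
  rows=[
    [0.0015,0,0.01,0,0.054],
    [0,0,0.02,0,0.054],
    [0,0,0.025,0,0.054],
    [0,0,0.025,0,0.054],
    [0,0,0.025,0,0.054],
    [0,0,0.018,0,0.054],
    [0,0,0.008,0,0.054],
    [0,0,0,0,0.054],
    [0,0,0,0,0.054],
  ],
)

```text
clock: 14.78
tool_pos: [0.5851, 0.2671, 0.2078]
eef_rot: [0.934, 0.357, -0.0, 0.0]
contact_force: [-0.0, 0.1, -2.7]
opening: 0.701
finger_force: 20.0
```

Run:
```python
from h import *
s=shot('side','s7'); i=s['color'][:,:,::-1]
cv2.imwrite('pics/c8.png',cv2.resize(i[80:230,270:390],(480,600),interpolation=cv2.INTER_CUBIC))
go(.584,.270,.1899)
```

```text
t 14.83 pos [0.5854 0.2676 0.2087] tool shift [ 0.0005 -0.0028  0.0188] yaw -48.1 tilt [ 1.6e-03  3.0e-04 -1.0e+00] F [ 1.2  0.5 -1.9] open 0.0622 ff 19.999182600877248
```

View pics/c8.png

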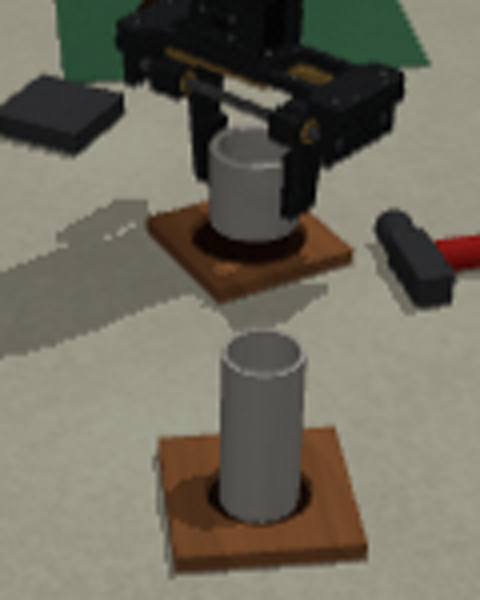

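The narrow cup stands straight in the small well. The wide cup, its foot at about (254,225), is over the large well centred at (250,240), roughly 2 mm too far right; I correct that while lowering.

>>> move_arm(
  rows=[
    [-0.001,-0.0015,0.004,0,0.054],
    [0,0,0.004,0,0.054],
    [0,0,0.004,0,0.054],
    [0,0,0.003,0,0.054],
    [0,0,0.0015,0,0.054],
    [0,0,0,0,0.054],
    [0,0,0,0,0.054],
    [0,0,0,0,0.054],
  ],
)

```text
clock: 15.5
tool_pos: [0.5831, 0.2686, 0.1915]
eef_rot: [0.934, 0.358, 0.0, 0.0]
contact_force: [0.0, 1.1, -2.6]
opening: 0.702
finger_force: 20.0
```

>>> move_arm(
  rows=[
    [0,0,0.0005,0,0.054],
    [0,0,0,0,0.054],
    [0,0,0,0,0.054],
  ],
)

```text
clock: 15.75
tool_pos: [0.583, 0.2686, 0.191]
eef_rot: [0.934, 0.358, 0.0, 0.0]
contact_force: [-0.6, 1.0, -2.3]
opening: 0.703
finger_force: 20.0
```

>>> move_arm(
  rows=[
    [0,0,0.0005,0,0.054],
    [0,0,0,0,0.054],
    [0,0,0,0,0.054],
  ],
)

```text
clock: 16.0
tool_pos: [0.583, 0.2685, 0.1904]
eef_rot: [0.934, 0.358, -0.0, 0.0]
contact_force: [-0.6, -0.6, -3.0]
opening: 0.701
finger_force: 20.0
```

>>> move_arm(
  rows=[
    [0,0,0.0005,0,0.054],
    [0,0,0,0,0.054],
    [0,0,0,0,0.054],
  ],
)

```text
clock: 16.25
tool_pos: [0.5831, 0.2686, 0.19]
eef_rot: [0.934, 0.358, 0.0, 0.0]
contact_force: [0.2, -1.0, -1.2]
opening: 0.703
finger_force: 20.0
```

>>> move_arm(
  rows=[
    [0,0,0.0005,0,0.054],
    [0,0,0,0,0.054],
    [0,0,0,0,0.054],
  ],
)

```text
clock: 16.5
tool_pos: [0.5831, 0.2686, 0.1899]
eef_rot: [0.934, 0.358, 0.0, 0.0]
contact_force: [-1.0, -0.8, 4.1]
opening: 0.703
finger_force: 20.0
```

Contact at 4 N, so I release.

>>> move_arm(
  rows=[
    [0,0,-0.0002,0,0.06],
    [0,0,0,0,0.064],
    [0,0,0,0,0.068],
    [0,0,0,0,0.074],
    [0,0,0,0,0.082],
    [0,0,0,0,0.088],
    [0,0,0,0,0.088],
    [0,0,0,0,0.088],
  ],
)

```text
clock: 17.17
tool_pos: [0.583, 0.2686, 0.1895]
eef_rot: [0.934, 0.358, 0.0, 0.0]
contact_force: [0.2, 0.4, 0.3]
opening: 1.004
finger_force: 0.0
```

>>> move_arm(
  rows=[
    [0,0,-0.008,0,0.088],
    [0,0,-0.015,0,0.088],
    [0,0,-0.03,0,0.088],
    [0,0,-0.03,0,0.088],
    [0,0,-0.03,0,0.088],
    [0,0,-0.03,0,0.088],
    [0,0,-0.01,0,0.088],
    [0,0,0,0,0.088],
    [0,0,0,0,0.088],
  ],
)

```text
clock: 17.92
tool_pos: [0.5828, 0.2685, 0.3432]
eef_rot: [0.934, 0.358, 0.0, 0.0]
contact_force: [-0.1, 0.5, -1.3]
opening: 1.0
finger_force: 0.0
```

Run:
```python
from h import *
s=shot('side','s8'); i=s['color'][:,:,::-1]
cv2.imwrite('pics/c9.png',cv2.resize(i[80:230,270:390],(480,600),interpolation=cv2.INTER_CUBIC))
go(.584,.270,.1899)
```

```text
t 17.97 pos [0.5825 0.2683 0.3419] tool shift [ 0.0025 -0.0002  0.152 ] yaw -48.1 tilt [-0.0015 -0.001  -1.    ] F [-0.1  0.1 -0.9] open 0.088 ff 0.0
```

View pics/c9.png

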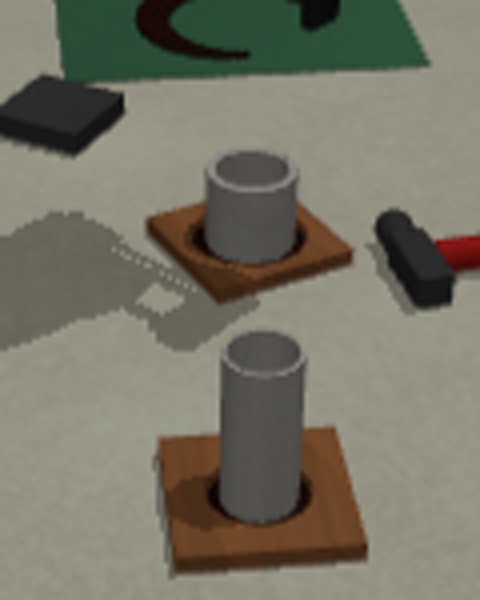

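Both cups stand upright in their wells, the wide one at (251,210) and the narrow one at (261,430), with the gripper clear.

```bash
python3 -c "
from plant import r
print(r.finish_job())"
```

```text
the job is handed in; nothing more can be done
None
```

The job is handed in at about 18 s: the narrow cup stands upright in the small well and the wide cup in the large well, both set down gently and the look-alikes untouched; I viewed 11 pictures, one over the limit of 10.

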